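# Close up the tray row on the counter board

### The job

A long wooden tray stands on the wooden board, not quite against the board's end cheek. Set the other tray of the same length on the board's open side beside it, then press the two together sideways with a firm push of about 15 N, never over 35 N, until they are tight against each other and against the end cheek. Leave both square with their near ends flush against the front rail, and leave the shorter tray, the gift box and the tin alone.

Things in the scene. Friction and masses are not known exactly. Their poses are not given: they have to be found in the camera images.
- board: wooden carrier board, fixed: 146 (x) x 150 (y) mm, deck 12 mm above the table; origin at the centre of its underside, z up. On its -x edge, nearest the robot, the front rail: 12 mm thick, 19 mm above the deck, inner face at x = -61 mm (a tray flush against it has its origin at x = -1 mm). Open at its +x and +y sides. Empty display stands up to 0.11 m high stand to its right
- cheek: the end cheek, part of the board: a wooden bar 12 mm thick and 26 mm high across the board's -y end; origin at the middle of its foot, on the deck, at (0, -69, 12) mm in the board's frame; its inner face is at y = -63 mm of the board. With the row tight, the first tray's origin lies at y = -39 mm and the added tray's at y = +9 mm of the board
- tray_first: the tray already on the board: an open wooden tray, 120 x 48 x 38 mm (its x, y, z), walls and floor 5 mm, a small label holder on its +x end; 0.11 to 0.23 kg, loose; origin at the centre of its underside, x along its length, z up. It starts 4 to 10 mm off the cheek, within 2 mm of the rail, and slides when pushed
- tray_spare: the tray to be added, alone on the table to the right of the board: an open wooden tray, 120 x 48 x 38 mm (its x, y, z), walls and floor 5 mm, a small label holder on its +x end; 0.11 to 0.23 kg, loose; origin at the centre of its underside, x along its length, z up. Either end may face the rail
- tray_short: bystander: a tray of the same make but only 85 mm long, on the table beside the one to be added; which of the two is nearer to the board varies
- gift: bystander: small wrapped gift box 64 x 64 x 56 mm, origin at the centre of its underside
- tin: bystander: round cocoa tin, 68 mm across, 91 mm high, origin at the centre of its underside

How it is judged:
By the outcome, as a careful person would: the job done as asked, in the order asked, and still so for the second after the job is handed in, with the robot touching nothing.
It also fails if it takes over 72 s, if anything falls off the work surface, if the arm or the gripper's body presses on something with over 40 N, if the wrist force passes 120 N, or if a joint passes its speed limit or range.

### The arm

A 6-joint arm with a two-finger parallel gripper is mounted at the origin on a cart in front of the work surface, level with it; the furniture and walls round the work are solid. World frame = base frame: x ahead of the robot, y to its left, z up, the work surface at z = 0. Lengths are in mm, angles in rad, forces in N, time in s.
With the tool pointing down it reaches from about 375 to 900 mm from the base axis. Payload 3.1 kg.
Tool frame: the origin (TCP) lies midway between the tips of the shut fingers; the grasp point (between the pads) lies 19 mm behind it; z points along the fingers, y is the line along which they close (so a half turn about z gives the same grasp; the last joint's range is limited). The gripper opens to 85 mm and grips with 20 to 120 N. Pads are 22 mm wide; open, the fingers measure 114 mm over their backs; the gripper's body (76 mm by 85 mm) begins 54 mm behind the grasp point. The pads swing forward as they close: fully open they stand 13 mm farther back than shut.
Start: joints at [-1.498, 0.527, 1.433, -0, 1.181, -0.178], TCP at [155.742, -605.261, 231.31] pointing down, gripper open.
Joint ranges: [-3.08, 3.08], [-0.75, 2.2], [0.22, 2.44], [-1.43, 4.57], [0, 2.65], [-2.85, 2.85]. Speed limits (rad/s): [2.79, 2.79, 3.14, 3.14, 3.14, 3.14].

### API

Orientations are given as a unit quaternion [w, x, y, z].
In Python, from bench import ctrl gives the robot as it stands.
- The arm moves only by the tool jog_arm, never from a script. Its argument "plan" is a list that holds one entry, the list of rows, each a list of 6 numbers: the shift along the tool's x, y, z each as a share of 0.1 m, from -1 to 1, then the turn, a rotation vector about the tool's x, y, z each as a share of 120 degrees, from -1 to 1. A call has 1 to 8 rows; each row is the pose to reach, as a shift and turn from the pose commanded when the call began, along the tool's axes at that moment; what a row does not reach only later rows make up. A row lasts 1/10 s, in which the tool goes at most 50 mm and 8.59 degrees, less where a joint would pass 70% of its speed; a pose out of reach is approached as far as the arm can. A call with a number of a shift or a turn outside -1 to 1 is refused whole. A call with a gripper value outside its range is refused whole. "hand" is the opening, from 0 (shut) to 1 (fully open), set as the call begins (left out, the last holds). The fingers move at their own pace and stop on an object; the grip force is fixed at half the most. Time passes only in rows, so rows that repeat a pose let the fingers close. It gives the time, the measured TCP pose, the force, the opening and the grip force at its end, in the units of the state.
- ctrl.state(): the state, without advancing time (a new reading comes with each control period).
- ctrl.get_image(name): name is "scene" or "top" or "wrist"; returns a dict with "img" (400x640x3 uint8, red, green, blue), "z_map" (400x640 float32, mm along the optical axis (not along the pixel's ray), 0 where there is no reading), "fx", "fy", "cx", "cy" (pixels), "D" ([k1, k2, p1, p2, k3] as OpenCV has them; the pictures are not rectified), "camera_from_world" (4x4, takes a point from world to camera coordinates). Camera axes: x right, y down, z forward; pixel columns grow to the right and rows downward; lengths in mm; the calibration is good to about 2 mm. A picture is of the moment at which its call begins.
- ctrl.hand_in(): hands the job in; it is judged then, once.
The state is a dict: "time_s": time; "qpos": joint angles; "joint_velocities": joint speeds; "tau": joint torques, N m; "tool_pos": TCP position; "tcp_rot": TCP orientation; "wrist_force": force on the tool from outside, world axes, zero at the start; "moment": the same for the moment, N m; "width": finger opening in mm; "grasp_force": force on a finger pad.
Only numpy, scipy, OpenCV 4.12 (cv2) and the standard library are available. Lean on these libraries where they do the work, as an engineer would, in place of code of your own. Each camera call takes 0.05 s, during which the arm holds its last target. There are 200 camera calls.

## Working session

There is one attempt and no reset: what is moved stays moved. The work goes in short steps, Python scripts to look and compute and a tool call to move; the robot and the scene stay as the last step left them, time stands still between calls to the robot, and variables do not carry over. Pictures are saved under pics/ and viewed, at most 10 in all, crops included, and the job is handed in when it is done.

Besides the shell and the picture viewer there is one more tool, called after "Emit:" in YAML: its name, and indented under it one key for each argument. jog_arm: Moves the arm, as the interface text tells. Its arguments: {"type":"object","properties":{"plan":{"type":"array","items":{"type":"array","items":{"type":"array","items":{"type":"number","minimum":-1,"maximum":1}}}},"hand":{"type":"number"}},"required":["plan"]}

```bash
mkdir -p pics
cat > h.py <<'E'
import numpy as np, cv2
from bench import ctrl
def pts(im):
    K=np.array([[im['fx'],0,im['cx']],[0,im['fy'],im['cy']],[0,0,1]]);D=np.array(im['D'],float)
    h,w=im['z_map'].shape
    u,v=np.meshgrid(np.arange(w),np.arange(h))
    n=cv2.undistortPoints(np.stack([u,v],-1).reshape(-1,1,2).astype(np.float64),K,D).reshape(h,w,2)
    z=im['z_map'].astype(float)
    c=np.stack([n[...,0]*z,n[...,1]*z,z,np.ones_like(z)],-1)
    p=(c@np.linalg.inv(np.array(im['camera_from_world'])).T)[...,:3]
    p[z==0]=np.nan
    return p
def snap(name,f):
    im=ctrl.get_image(name);cv2.imwrite(f'pics/{f}.png',im['img'][...,::-1]);p=pts(im);np.save(f'pics/{f}.npy',p);return im,p
E
python3 - <<'E'
from h import *
for n in('top','scene'):
    im,p=snap(n,n+'1')
    print(n,np.linalg.inv(im['camera_from_world'])[:3,3], np.nanmean(p[...,2]))
s=ctrl.state();print(s)
E
```

```text
top [399.3833122  -64.56970847 973.26483065] -183.08993634488675
scene [ 13.94903611 522.63491089 596.81536364] 18.940177028152725
{'time_s': 0.1, 'qpos': array([-1.49751907e+00,  5.28349002e-01,  1.43381411e+00, -2.73443479e-06,
        1.18141562e+00, -1.78535398e-01]), 'joint_velocities': array([ 0.0003753 , -0.00361968, -0.00412074, -0.00050635, -0.00021641,
        0.00058352]), 'tau': array([-4.14948954e-05, -4.43304777e+01, -1.78586876e+01, -3.36569074e-04,
        3.88103857e-03, -1.53800556e-05]), 'tool_pos': array([ 155.68159028, -604.61043656,  230.43365074]), 'tcp_rot': array([-9.91730336e-04,  9.92083709e-01,  1.25574393e-01,  5.09759769e-05]), 'wrist_force': array([ 0.60932804,  0.25621044, -0.79044219]), 'moment': array([-0.03506292, -0.02826798, -0.0168066 ]), 'grasp_force': 0.0, 'width': 85.0659090070771}
```

View pics/top1.png

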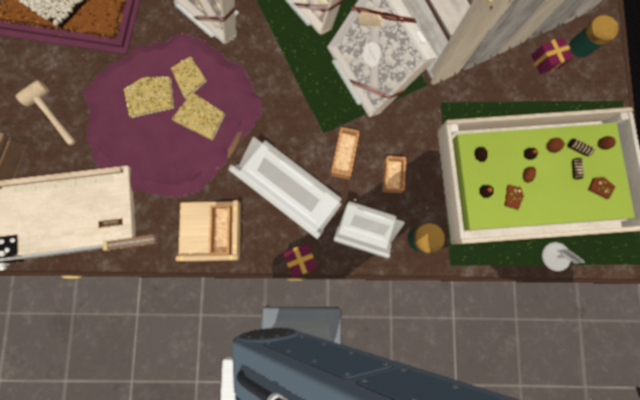

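View pics/scene1.png

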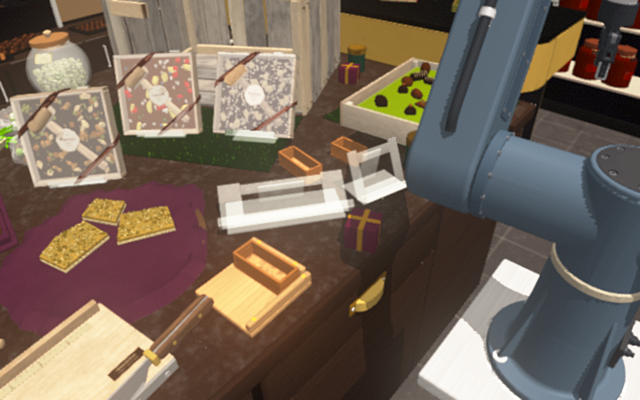

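Top view: board at (178–240, 200–262) with the first tray at (221, 229). The spare long tray is at (345, 152), the short tray at (395, 173), the gift at (299, 260) and the tin at (428, 237). White stands sit between the board and the trays.

Run:
```python
from h import *
p=np.load('pics/top1.npy');img=cv2.imread('pics/top1.png')
def rect(roi,zlo,zhi,n):
    x0,y0,x1,y1=roi;q=p[y0:y1,x0:x1].reshape(-1,3);m=(q[:,2]>zlo)&(q[:,2]<zhi)
    r=cv2.minAreaRect(q[m][:,:2].astype(np.float32));print(n,m.sum(),np.round(r[0],1),np.round(r[1],1),round(r[2],2),'zmax',np.nanpercentile(q[m][:,2],98).round(1))
rect((325,122,366,184),25,60,'spare')
rect((378,148,412,198),25,60,'short')
rect((170,192,248,270),6,80,'board')
rect((205,195,236,258),40,80,'first')
rect((236,195,245,265),25,80,'cheek')
rect((225,135,345,240),20,150,'stand')
rect((334,195,405,260),20,150,'stand2')
rect((284,240,318,274),20,150,'gift')
rect((405,215,447,255),20,150,'tin')
for px in [(345,152),(221,229),(190,230),(240,230)]: print(px,p[px[1],px[0]].round(1))
```

```text
spare 285 [ 663.8 -134.3] [ 47.9 120.1] 79.09 zmax 40.6
short 274 [ 609.9 -260.1] [49.2 85.3] 86.03 zmax 40.6
board 3657 [470.9 219.3] [173.1 179.7] 1.53 zmax 50.7
first 378 [460.8 164.8] [121.3  60.9] 2.21 zmax 52.8
cheek 162 [462.3 131.6] [142.    5.5] 2.16 zmax 40.6
stand 3041 [572.8  20.4] [268.5 305.9] 0.97 zmax 66.2
stand2 1164 [ 468.2 -173.5] [170.  96.] 73.86 zmax 105.6
gift 678 [390.  -26.7] [62.6 63.1] 21.86 zmax 59.0
tin 842 [ 446.2 -326.9] [67.6 66.8] 40.9 zmax 93.5
(345, 152) [ 668.4 -135.3    9. ]
(221, 229) [462.3 174.3  18.1]
(190, 230) [459.  253.2  12.1]
(240, 230) [461.8 130.9  -1.8]
```

Emit:
jog_arm:
  plan:
    - [[0.5, -0.27, 0, 0, 0, 0.07], [1, -0.55, 0, 0, 0, 0.138], [1, -0.55, 0, 0, 0, 0.138], [1, -0.55, 0, 0, 0, 0.138], [1, -0.55, 0, 0, 0, 0.138]]
  hand: 1

```text
time_s: 0.6
tool_pos: [238.6, -528.0, 231.4]
tcp_rot: [0.001, 1.0, -0.018, -0.0]
wrist_force: [-0.6, -0.3, 0.4]
width: 85.6
grasp_force: 0.0
```

Emit:
jog_arm:
  plan:
    - [[0.35, -0.35, 0, 0, 0, 0], [0.7, -0.7, 0, 0, 0, 0], [1, -1, 0, 0, 0, 0], [1, -1, 0, 0, 0, 0]]

```text
time_s: 1.0
tool_pos: [344.5, -428.8, 231.2]
tcp_rot: [-0.001, 1.0, -0.017, 0.0]
wrist_force: [-0.1, 0.8, -0.5]
width: 85.3
grasp_force: 0.0
```

Emit:
jog_arm:
  plan:
    - [[0.35, -0.35, 0, 0, 0, 0], [0.7, -0.7, 0, 0, 0, 0], [1, -1, 0, 0, 0, 0], [1, -1, 0, 0, 0, 0]]

```text
time_s: 1.4
tool_pos: [448.6, -333.6, 231.3]
tcp_rot: [0.0, 1.0, -0.017, 0.001]
wrist_force: [-0.3, 0.3, -0.4]
width: 85.5
grasp_force: 0.0
```

Emit:
jog_arm:
  plan:
    - [[0.35, -0.35, 0, 0, 0, 0], [0.7, -0.7, 0, 0, 0, 0], [1, -1, 0, 0, 0, 0], [1, -1, 0, 0, 0, 0]]

```text
time_s: 1.8
tool_pos: [552.8, -237.9, 231.3]
tcp_rot: [0.0, 1.0, -0.017, 0.001]
wrist_force: [0.0, 0.1, 0.3]
width: 85.3
grasp_force: 0.0
```

Emit:
jog_arm:
  plan:
    - [[0.35, -0.35, 0, 0, 0, 0], [0.7, -0.7, 0, 0, 0, 0], [0.95, -1, 0, 0, 0, 0.07], [0.95, -1, 0, 0, 0, 0.07], [0.95, -1, 0, 0, 0, 0.07], [0.95, -1, 0, 0, 0, 0.07]]

```text
time_s: 2.4
tool_pos: [647.4, -144.7, 231.0]
tcp_rot: [0.0, 0.996, -0.093, -0.001]
wrist_force: [-0.4, 0.6, -0.4]
width: 85.6
grasp_force: 0.0
```

```bash
cat >> h.py <<'E'
def yaw(q):
    return np.degrees(2*np.arctan2(q[2],q[1]))
def to_tool(d,s):
    a=np.radians(yaw(s['tcp_rot']));return np.array([d[0]*np.cos(a)+d[1]*np.sin(a),d[0]*np.sin(a)-d[1]*np.cos(a)])
E
python3 - <<'E'
from h import *
im,p=snap('wrist','w1');s=ctrl.state();print(s['tool_pos'],yaw(s['tcp_rot']))
m=(p[...,2]>30)&(p[...,2]<46)&(abs(p[...,0]-664)<75)&(abs(p[...,1]+134)<48)
n,l,st,c=cv2.connectedComponentsWithStats(m.astype(np.uint8));i=1+st[1:,4].argmax();q=p[l==i]
r=cv2.minAreaRect(q[:,:2].astype(np.float32));print(r,st[i],np.nanmedian(q[:,2]))
print(to_tool(np.array(r[0])-s['tool_pos'][:2],s))
E
```

```text
[ 647.38063325 -144.62176507  231.13761732] -10.649370682955935
((664.3334350585938, -134.26988220214844), (48.1269416809082, 117.0831298828125), 79.10295867919922) [ 285  116   41   95 1100] 38.30492212520193
[ 14.74780491 -13.30643523]
```

View pics/w1.png

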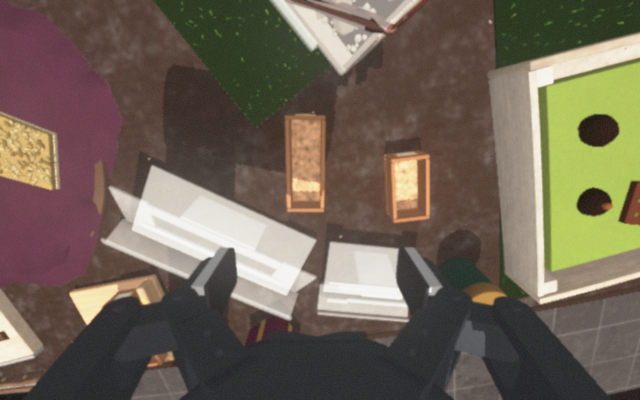

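The wrist view shows the spare tray at (306, 163), clear on both sides. I'm descending to grip it across its width.

Emit:
jog_arm:
  plan:
    - [[0.15, -0.13, 0.4, 0, 0, 0.002], [0.15, -0.13, 0.8, 0, 0, 0.002], [0.15, -0.13, 1, 0, 0, 0.002]]

```text
time_s: 2.75
tool_pos: [663.0, -133.1, 128.0]
tcp_rot: [-0.001, 0.996, -0.094, -0.003]
wrist_force: [-1.3, -0.0, -0.5]
width: 85.4
grasp_force: 0.0
```

Emit:
jog_arm:
  plan:
    - [[0, 0, 0.4, 0, 0, 0], [0, 0, 0.7, 0, 0, 0], [0, 0, 1, 0, 0, 0], [0, 0, 1, 0, 0, 0]]

```text
time_s: 3.15
tool_pos: [661.3, -132.7, 26.9]
tcp_rot: [-0.001, 0.995, -0.095, -0.005]
wrist_force: [-0.2, 0.3, -0.2]
width: 85.1
grasp_force: 0.0
```

Emit:
jog_arm:
  plan:
    - [[0, 0, 0.1, 0, 0, 0], [0, 0, 0.2, 0, 0, 0], [0, 0, 0.24, 0, 0, 0], [0, 0, 0.24, 0, 0, 0]]

```text
time_s: 3.55
tool_pos: [665.6, -132.1, 7.5]
tcp_rot: [0.0, 0.996, -0.094, 0.0]
wrist_force: [0.4, 0.1, 0.1]
width: 85.8
grasp_force: 0.0
```

Emit:
jog_arm:
  plan:
    - [[0, 0, 0, 0, 0, 0], [0, 0, 0, 0, 0, 0], [0, 0, 0, 0, 0, 0], [0, 0, 0, 0, 0, 0], [0, 0, 0, 0, 0, 0], [0, 0, 0, 0, 0, 0], [0, 0, 0, 0, 0, 0], [0, 0, 0, 0, 0, 0]]
  hand: 0

```text
time_s: 4.35
tool_pos: [666.4, -132.3, 8.3]
tcp_rot: [0.0, 0.996, -0.094, 0.001]
wrist_force: [-0.2, 0.0, 5.6]
width: 47.1
grasp_force: 64.5
```

Emit:
jog_arm:
  plan:
    - [[0, 0, -0.2, 0, 0, 0], [0, 0, -0.5, 0, 0, 0], [0, 0, -0.8, 0, 0, 0], [0, 0, -1, 0, 0, 0], [0, 0, -1, 0, 0, 0]]

```text
time_s: 4.85
tool_pos: [667.4, -132.5, 110.0]
tcp_rot: [0.001, 0.996, -0.094, 0.003]
wrist_force: [0.8, -0.5, -1.4]
width: 47.3
grasp_force: 63.7
```

Run:
```python
from h import *
s=ctrl.state();print(s['tool_pos'],s['wrist_force'],s['width'])
im,p=snap('top','top2')
img=cv2.imread('pics/top2.png')
x0,y0,x1,y1=170,192,248,270
cv2.imwrite('pics/b.png',cv2.resize(img[y0:y1,x0:x1],None,fx=7,fy=7,interpolation=cv2.INTER_CUBIC))
a=np.radians(2.2);c=np.array([np.cos(a),np.sin(a)]);n=np.array([-c[1],c[0]])
q=p[y0:y1,x0:x1]
Z=np.round(q[::3,::3,2]).astype(int)
for r in Z: print(' '.join('%3d'%v for v in r))
u=q[...,:2]@c;v=q[...,:2]@n
print('u,v frame: rows u / cols v', u[::13,39].round(0),v[39,::13].round(0))
# regions
for nm,lo,hi in(('all',7,70),('deck',9,15),('hi',26,60)):
    m=(q[...,2]>lo)&(q[...,2]<hi);print(nm,np.percentile(u[m],[0,1,5,50,95,99,100]).round(1),np.percentile(v[m],[0,1,5,50,95,99,100]).round(1))
```

```text
[ 667.37932788 -132.50790545  109.99104478] [ 0.84228877 -0.45013445 -1.36201616] 47.26501006148225
757 758 757 758 756 758 757 757 757 756 756 757 756 755 756 755 755 755 755 755 754 754 754 755 753 -9223372036854775808
757 758 757 757 757 757 756 759 758 755 756 756 757 755 757 757 755 756 756 756 757 756 755 755 754 755
759 757 758 757 758 757 758 757 758 757 757 757 757 756 756 757 757 756 756 756 756 756 755 754 756 755
757 758 758 757 758 757 757 758 757 758 758 757 758 758 757 756 757 756 757 756 755 757 756 755 755 755
757 758 757 757 757 759 758 757 757 758 758 759 757 757 757 757 757 757 757 756 755 756 756 756 756 756
758 757 757 758 758 757 758 758 757 757 758 757 757 759 758 757 756 756 757 756 757 759 757 757 757 756
757 757 758 757 758 757 758 757 757 757 760 758 757 757 757 757 757 757 757 758 757 757 758 756 757 757
757 756 757 759 758 759 759 758 758 758 757 758 758 757 758 757 757 757 758 757 758 758 758 756 758 757
758 757 757 757 757 757 757 758 757 759 757 758 757 757 758 757 758 757 758 758 757 757 757 757 757 757
757 756 757 758 758 757 758 757 757 758 757 758
[... 1352 characters left out ...]
756
746 747 746 748 749 750 749 749 749 750 751 750 750 752 751 753 754 753 754 753 754 755 754 754 756 755
745 745 746 748 748 747 748 750 750 749 750 751 750 752 752 -9223372036854775808 752 754 753 754 754 755 754 755 753 755
742 744 745 746 745 746 747 748 749 749 749 749 751 750 751 751 751 753 751 -9223372036854775808 754 753 753 753 754 755
741 741 743 743 744 744 746 745 747 746 748 749 748 750 749 750 751 750 752 752 751 753 753 753 754 754
u,v frame: rows u / cols v [435. 427. 419. 412. 405. 397.] [  3.  -5. -12. -19. -27. -34.]<stdin>:9: RuntimeWarning: invalid value encountered in cast
Traceback (most recent call last):
IndexError: index -1 is out of bounds for axis 0 with size 0
```

View pics/b.png

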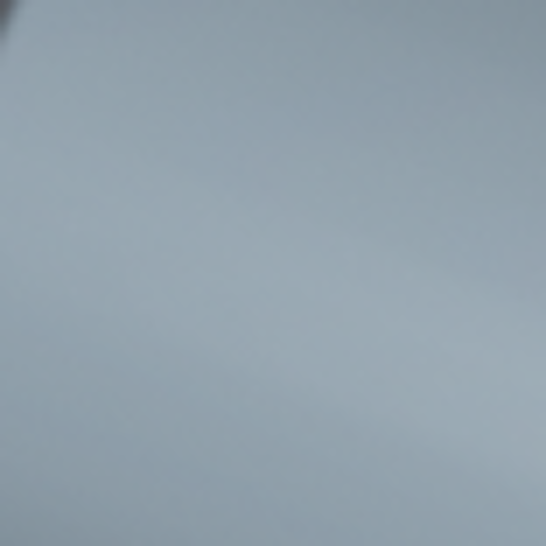

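The arm hides the board in this view (it fills the crop), so I'm using the first picture.

Run:
```python
from h import *
p=np.load('pics/top1.npy');img=cv2.imread('pics/top1.png')
x0,y0,x1,y1=170,192,248,270
cv2.imwrite('pics/b2.png',cv2.resize(img[y0:y1,x0:x1],None,fx=7,fy=7,interpolation=cv2.INTER_CUBIC))
q=p[y0:y1,x0:x1]
Z=np.nan_to_num(q[::4,::3,2],nan=-99).astype(int)
for r in Z: print(' '.join('%3d'%v for v in r))
print('x of rows',q[::4,20,0].round(0)); print('y of cols',q[20,::3,1].round(0))
a=np.radians(2.2);c=np.array([np.cos(a),np.sin(a)]);n=np.array([-c[1],c[0]])
u=q[...,:2]@c;v=q[...,:2]@n
for nm,lo,hi in(('all',8,70),('deck',9,16),('cheek',34,43),('rail',26,34),('tray',45,60)):
    m=(q[...,2]>lo)&(q[...,2]<hi);print(nm,m.sum(),np.percentile(u[m],[0,2,50,98,100]).round(1),np.percentile(v[m],[0,2,50,98,100]).round(1))
```

```text
12  12  17  14  13  10   7  11  13  -1   0   0   2   1   0   3  -1   0   1   0  -1   0  -1  -2  -2   2
  5   8  10  11   0   0   0   0   0  -1  -3   2   0   0  -2  -1  -1   0  -2   0   1  -2   0  -1   1   2
 -3   1   1   0   0   1   0  -1  -1   0   0  -1   0   0  -1   1  -1  -2   0   1   0   1  39   2   0  -1
  0   0   1   0  12  10   9  10  11  13   9  12  13  17   8  12  14  10  10  45   9  34  37  21   1  -1
  0  -1   2   1  13  14  13   8  14  12  10  13  13  10  47  15  18  16  16  18  43  38  37  21  -1   0
  0  -2   0   0  12  10  13   9  12  13  10   9  16   9  48  20  16  16  17  17  41  38  39  20   0   1
 -2   2  -2  -1  11  11  13  12  12  10  10  11   8  14  42  19  16  16  16  17  41  37  37  17   0  -1
  3   0  -2  -1  12   9  12  12  11  11  11  14  13  12  43  19  18  19  19  14  39  37  37  19  -4  -1
  2   1  -1   1  12  10  15  11  13  10  14  10  10  12  43  15  17  19  15  16  39  37  36  14   1   0
  0   0  -4  14  11  13  12  16  10  12  10  10  11  15  44  18  18  17  16  16  40  39  35  15  -1   3
  2   1   0  11  12   7  12  12  13  14  13  14  10  11  41  
[... 901 characters left out ...]
1   1   0   0  -1   0   2   0   0   0   1  -1   0   0  -1   3   0   0  -1   0
x of rows [556. 547. 536. 525. 515. 505. 494. 484. 474. 464. 454. 444. 434. 424.
 414. 404. 395. 385. 375. 365.]
y of cols [311. 304. 296. 288. 276. 269. 261. 254. 246. 238. 231. 224. 215. 209.
 191. 191. 184. 177. 169. 162. 149. 142. 134. 131. 127. 120.]
all 3618 [391.6 394.9 465.4 540.  566.5] [110.9 112.4 188.4 262.  288.6]
deck 1795 [403.2 406.2 475.  560.9 566.5] [112.1 129.5 221.7 265.1 288.6]
cheek 367 [393.7 399.8 468.8 535.4 538.4] [110.9 112.3 119.8 176.1 250.1]
rail 433 [391.6 392.3 401.1 522.5 536.2] [111.4 111.8 171.4 258.2 261.9]
tray 312 [406.2 406.5 462.1 525.1 527.4] [128.2 129.1 154.7 176.9 177.4]
```

View pics/b2.png

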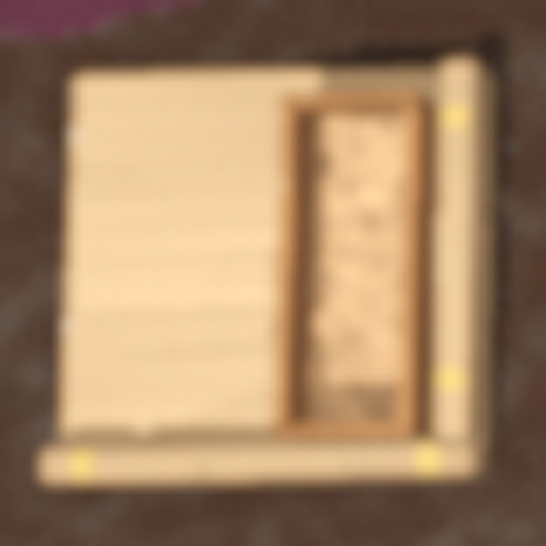

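Crop of the board: the rail runs along the bottom, the cheek is on the right, and the first tray spans (280–425, 95–437) with a small gap to the cheek. Board centre comes out near (458, 204) with a yaw of about 2.2°.

Emit:
jog_arm:
  plan:
    - [[0, 0, -0.4, 0, 0, 0], [0, 0, -0.75, 0, 0, 0], [0, -0.3, -0.75, 0, 0, -0.05], [0, -0.7, -0.75, 0, 0, -0.107], [0, -1, -0.75, 0, 0, -0.107], [0, -1, -0.75, 0, 0, -0.107], [0, -1, -0.75, 0, 0, -0.107]]

```text
time_s: 5.6
tool_pos: [683.0, -32.8, 179.8]
tcp_rot: [-0.0, 1.0, 0.019, -0.002]
wrist_force: [-0.5, -1.2, -1.5]
width: 47.1
grasp_force: 63.8
```

Emit:
jog_arm:
  plan:
    - [[-0.23, -0.32, 0, 0, 0, 0], [-0.46, -0.64, 0, 0, 0, 0], [-0.7, -0.96, 0, 0, 0, 0], [-0.7, -0.96, 0, 0, 0, 0]]

```text
time_s: 6.0
tool_pos: [605.5, 62.2, 180.6]
tcp_rot: [-0.001, 1.0, 0.019, -0.004]
wrist_force: [-0.4, 0.1, -1.5]
width: 47.1
grasp_force: 63.8
```

Emit:
jog_arm:
  plan:
    - [[-0.23, -0.32, 0, 0, 0, 0], [-0.46, -0.64, 0, 0, 0, 0], [-0.7, -0.96, 0, 0, 0, 0], [-0.7, -0.96, 0, 0, 0, 0]]

```text
time_s: 6.4
tool_pos: [533.0, 154.7, 181.1]
tcp_rot: [-0.0, 1.0, 0.019, -0.003]
wrist_force: [-0.2, -0.8, -1.0]
width: 47.0
grasp_force: 63.8
```

Emit:
jog_arm:
  plan:
    - [[-0.23, -0.32, 0, 0, 0, 0], [-0.46, -0.64, 0, 0, 0, 0], [-0.7, -0.96, 0, 0, 0, 0], [-0.7, -0.96, 0, 0, 0, 0], [-0.7, -0.96, 0, 0, 0, 0], [-0.7, -0.96, 0, 0, 0, 0]]

```text
time_s: 7.0
tool_pos: [465.8, 245.2, 182.2]
tcp_rot: [0.0, 1.0, 0.017, 0.001]
wrist_force: [0.6, -0.6, -3.2]
width: 47.1
grasp_force: 63.8
```

Run:
```python
from h import *
im,p=snap('wrist','w2');s=ctrl.state();print(s['tool_pos'],yaw(s['tcp_rot']),s['width'],s['wrist_force'])
```

```text
[465.73682917 245.1692242  182.19541972] 1.9501392123229877 47.40002483515399 [ 0.43489066 -0.21949884 -1.3622337 ]
```

View pics/w2.png

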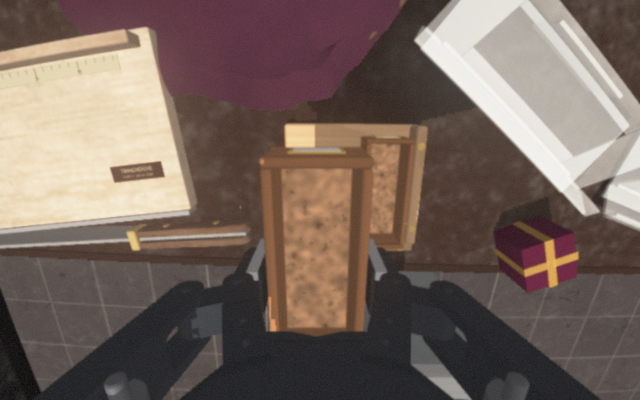

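Wrist view: the held tray is at (315, 235), the first tray and cheek are visible to its right (370–425, 125–250), and the gift is at (537, 253).

Run:
```python
from h import *
p=np.load('pics/w2.npy')
a=np.radians(2.2);c=np.array([np.cos(a),np.sin(a)]);n=np.array([-c[1],c[0]])
u=p[...,:2]@c-465.3;v=p[...,:2]@n-186.6;z=p[...,2]
m=(z>30)&(z<45)&(v<-60)&(v>-85)&(abs(u)<90)
print('cheek u',np.percentile(u[m],[1,50,99]).round(1),'v',np.percentile(v[m],[1,50,99]).round(1),m.sum())
q=p[m]; # edge: min y per x bin
def edge(uu,vv,lo):
    b=np.arange(np.percentile(uu,3),np.percentile(uu,97),5);X=[];Y=[]
    for t in b:
        k=(uu>=t)&(uu<t+5)
        if k.sum()>3: X.append(t+2.5);Y.append(np.percentile(vv[k],4 if lo else 96))
    f=np.polyfit(X,Y,1);return np.degrees(f[0]).round(2),f.round(3),len(X)
print('cheek outer edge (rel 2.2deg)',edge(u[m],v[m],1))
d=(z>6)&(z<17)&(v>-62)&(v<70)&(u>50)&(u<90);print('deck far edge',edge(v[d],u[d],0),np.percentile(u[d],99))
t=(z>42)&(z<60)&(v<0)&(v>-62)&(abs(u)<75);print('first',np.percentile(u[t],[1,99]).round(1),np.percentile(v[t],[1,99]).round(1))
h=(z>185)&(z<245)&(abs(p[...,0]-465)<80)&(abs(p[...,1]-245)<35);P=p[h]
A=np.c_[P[:,:2]-[465,245],np.ones(len(P))]
for i in range(4):
    f=np.linalg.lstsq(A,P[:,2],rcond=None)[0];r=P[:,2]-A@f;k=abs(r)<6;A=A[k];P=P[k]
print('held rim plane',f.round(3),len(P),'x',np.percentile(P[:,0],[1,99]).round(1),'y',np.percentile(P[:,1],[1,99]).round(1),cv2.minAreaRect(P[:,:2].astype(np.float32)))
```

```text
cheek u [-68.1  12.6  72.5] v [-73.  -66.  -60.9] 1406
cheek outer edge (rel 2.2deg) (np.float64(-0.8), array([-1.400e-02, -7.188e+01]), 27)
deck far edge (np.float64(-0.19), array([-3.0000e-03,  7.4231e+01]), 25) 74.68350103995938
first [-57.1  61.5] [-56.   -9.5]
held rim plane [-8.00000e-03 -1.00000e-03  2.12261e+02] 6100 x [437.7 524.6] y [212.8 275.5] ((479.05999755859375, 245.21401977539062), (91.05815124511719, 69.93641662597656), 1.8861483335494995)
```

Emit:
jog_arm:
  plan:
    - [[0, -0.03, 0.3, 0, 0, -0.002], [0, -0.03, 0.6, 0, 0, -0.002], [0, -0.03, 0.9, 0, 0, -0.002], [0, -0.03, 1, 0, 0, -0.002], [0, -0.03, 1, 0, 0, -0.002], [0, -0.03, 1, 0, 0, -0.002]]

```text
time_s: 7.65
tool_pos: [465.2, 249.2, 83.0]
tcp_rot: [-0.0, 1.0, 0.02, 0.001]
wrist_force: [-0.0, -0.0, -0.8]
width: 47.0
grasp_force: 63.7
```

Emit:
jog_arm:
  plan:
    - [[0, 0, 0.2, 0, 0, 0], [0, 0, 0.4, 0, 0, 0], [0, 0, 0.55, 0, 0, 0], [0, 0, 0.57, 0, 0, 0], [0, 0, 0.57, 0, 0, 0], [0, 0, 0.57, 0, 0, 0]]

```text
time_s: 8.25
tool_pos: [465.1, 249.8, 26.6]
tcp_rot: [-0.0, 1.0, 0.02, 0.001]
wrist_force: [-1.2, 0.5, -0.7]
width: 47.2
grasp_force: 63.7
```

Emit:
jog_arm:
  plan:
    - [[0, 0, 0.02, 0, 0, 0], [0, 0, 0.04, 0, 0, 0], [0, 0, 0.055, 0, 0, 0], [0, 0, 0.055, 0, 0, 0], [0, 0, 0.055, 0, 0, 0]]

```text
time_s: 8.75
tool_pos: [464.2, 249.5, 20.3]
tcp_rot: [-0.0, 1.0, 0.02, 0.0]
wrist_force: [0.1, 1.0, 3.9]
width: 47.0
grasp_force: 64.2
```

Emit:
jog_arm:
  plan:
    - [[-0.01, 0, 0, 0, 0, 0], [-0.02, 0, 0, 0, 0, 0], [-0.03, 0, 0, 0, 0, 0], [-0.04, 0, 0, 0, 0, 0], [-0.05, 0, 0, 0, 0, 0], [-0.05, 0, 0, 0, 0, 0]]

```text
time_s: 9.35
tool_pos: [460.1, 249.6, 20.2]
tcp_rot: [-0.0, 1.0, 0.02, 0.001]
wrist_force: [4.1, 0.0, 5.2]
width: 47.0
grasp_force: 64.7
```

Emit:
jog_arm:
  plan:
    - [[-0.01, 0, 0, 0, 0, 0], [-0.015, 0, 0, 0, 0, 0], [-0.015, 0, 0, 0, 0, 0]]

```text
time_s: 9.65
tool_pos: [459.6, 249.5, 20.3]
tcp_rot: [-0.0, 1.0, 0.02, 0.002]
wrist_force: [5.9, 0.0, 4.2]
width: 47.2
grasp_force: 64.5
```

Emit:
jog_arm:
  plan:
    - [[-0.01, 0, 0, 0, 0, 0], [-0.015, 0, 0, 0, 0, 0], [-0.015, 0, 0, 0, 0, 0]]

```text
time_s: 9.95
tool_pos: [459.5, 249.5, 20.4]
tcp_rot: [-0.001, 1.0, 0.02, 0.004]
wrist_force: [7.2, -1.4, 2.6]
width: 47.3
grasp_force: 64.4
```

Firm contact with the rail. I'm releasing with a small opening, then lifting.

Emit:
jog_arm:
  plan:
    - [[0, 0, 0, 0, 0, 0], [0, 0, 0, 0, 0, 0], [0, 0, 0, 0, 0, 0], [0, 0, 0, 0, 0, 0], [0, 0, 0, 0, 0, 0]]
  hand: 0.66

```text
time_s: 10.45
tool_pos: [455.2, 249.0, 19.5]
tcp_rot: [0.0, 1.0, 0.02, -0.001]
wrist_force: [0.1, 0.6, -0.1]
width: 56.6
grasp_force: 0.0
```

Emit:
jog_arm:
  plan:
    - [[0.04, 0, -0.1, 0, 0, 0], [0.04, 0, -0.3, 0, 0, 0], [0.04, 0, -0.6, 0, 0, 0], [0.04, 0, -1, 0, 0, 0], [0.04, 0, -1, 0, 0, 0]]

```text
time_s: 10.95
tool_pos: [463.6, 250.5, 124.9]
tcp_rot: [-0.001, 1.0, 0.02, 0.005]
wrist_force: [0.5, 0.3, -0.3]
width: 56.6
grasp_force: 0.0
```

Emit:
jog_arm:
  plan:
    - [[0, 0, -0.4, 0, 0, 0], [0.4, 0, -0.8, 0, 0, 0], [0.4, 0, -0.8, 0, 0, 0], [0.4, 0, -0.8, 0, 0, 0], [0.4, 0, -0.8, 0, 0, 0], [0.4, 0, -0.8, 0, 0, 0]]

```text
time_s: 11.55
tool_pos: [497.6, 250.4, 198.0]
tcp_rot: [0.001, 1.0, 0.02, -0.002]
wrist_force: [-0.1, 0.6, 0.5]
width: 56.2
grasp_force: 0.0
```

Run:
```python
from h import *
im,p=snap('wrist','w3');s=ctrl.state();print(s['tool_pos'],yaw(s['tcp_rot']),s['width'],s['wrist_force'])
```

```text
[497.88665632 250.54844059 198.12456048] 2.318920270650478 56.229365485696896 [ 0.90803149  0.10812894 -0.08180228]
```

View pics/w3.png

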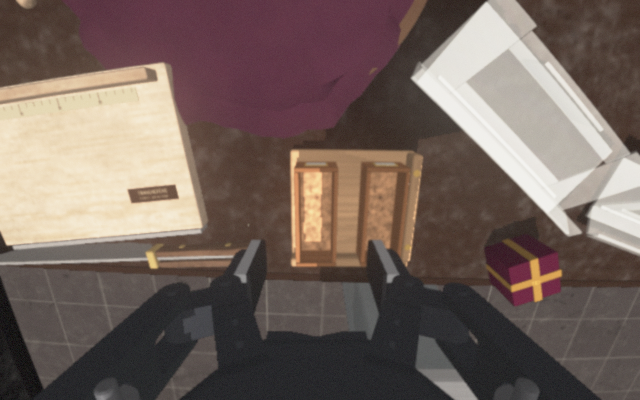

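Both trays stand on the board, the spare at (315, 213) and the first at (384, 215), with a gap between them. Next I'm measuring them so I can seat both near ends on the rail.

```bash
cat > m.py <<'E'
from h import *
def meas(p,bx=466,bv=188,yawd=2.2):
    a=np.radians(yawd);c=np.array([np.cos(a),np.sin(a)]);n=np.array([-c[1],c[0]])
    u=p[...,:2]@c-bx;v=p[...,:2]@n-bv;z=p[...,2]
    def f(nm,m):
        if m.sum()<20: print(nm,'few');return
        r=cv2.minAreaRect(np.c_[u[m],v[m]].astype(np.float32));print(nm,m.sum(),'u',np.percentile(u[m],[1,99]).round(1),'v',np.percentile(v[m],[1,99]).round(1),'c',np.round(r[0],1),np.round(r[1],1),round(r[2],2))
    f('trays rim',(z>43)&(z<58)&(abs(u)<80)&(v>-64)&(v<90))
    f('first',(z>43)&(z<58)&(abs(u)<80)&(v>-62)&(v<0))
    f('spare',(z>43)&(z<58)&(abs(u)<80)&(v>1)&(v<90))
    f('cheek',(z>32)&(z<42)&(abs(u)<80)&(v<-60)&(v>-85))
    f('rail',(z>25)&(z<35)&(u<-50)&(u>-85)&(v>-80)&(v<90))
    f('deck',(z>7)&(z<17)&(abs(u)<85)&(v>-60)&(v<90))
E
python3 - <<'E'
from m import *
meas(np.load('pics/w3.npy'))
E
```

```text
trays rim 2614 u [-56.8  61.6] v [-56.8  66.9] c [2.1 4.8] [119.7 125.1] 0.0
first 1268 u [-55.6  60.9] v [-57.1 -10. ] c [  1.9 -33.6] [ 47.3 119.7] 89.35
spare 1346 u [-57.1  61.6] v [19.4 67.1] c [ 2.1 43.3] [119.6  48.1] 0.06
cheek 1112 u [-57.2  71.7] v [-74.2 -62.3] c [  3.1 -68.6] [ 12.8 139.3] 89.58
rail 439 u [-70.6 -52.4] v [-72.   74.9] c [-61.    0.9] [148.4  20.5] 89.64
deck 3696 u [-58.9  74.4] v [-56.3  74.2] c [6. 8.] [133.7 137.6] 88.84
```

Run:
```python
from h import *
p=np.load('pics/top1.npy')
for (x,y,a,b) in((550,212,60,75),(460,262,60,60)):
    m=(abs(p[...,0]-x)<a)&(abs(p[...,1]-y)<b)&(p[...,2]>16);q=p[m&((p[...,0]>545)|(p[...,1]>270))]
    print(len(q), q[::max(1,len(q)//8)].round(0))
```

```text
414 [[609. 143.  47.]
 [603. 273.  18.]
 [598. 228.  24.]
 [590. 254.  20.]
 [585. 245.  23.]
 [579. 242.  24.]
 [575. 236.  18.]
 [567. 281.  18.]
 [560. 243.  16.]]
80 [[441. 321.  93.]
 [439. 318.  96.]
 [437. 313.  95.]
 [435. 311.  90.]
 [433. 309.  82.]
 [427. 315.  96.]
 [425. 310.  95.]
 [423. 308.  94.]]
```

Emit:
jog_arm:
  plan:
    - [[0.25, 0.19, 0, 0, 0, 0], [0.49, 0.38, 0, 0, 0, 0], [0.49, 0.38, 0.3, 0, 0, 0], [0.49, 0.38, 0.6, 0, 0, 0], [0.49, 0.38, 0.8, 0, 0, 0], [0.49, 0.38, 0.8, 0, 0, 0]]
  hand: 0.73

```text
time_s: 12.2
tool_pos: [546.8, 214.2, 115.8]
tcp_rot: [0.001, 1.0, 0.02, -0.005]
wrist_force: [-0.3, 0.1, 0.4]
width: 62.7
grasp_force: 0.0
```

Emit:
jog_arm:
  plan:
    - [[0, 0, 0.3, 0, 0, 0], [0, 0, 0.6, 0, 0, 0], [0, 0, 0.85, 0, 0, 0], [0, 0, 0.92, 0, 0, 0], [0, 0, 0.92, 0, 0, 0], [0, 0, 0.92, 0, 0, 0]]

```text
time_s: 12.8
tool_pos: [551.3, 215.2, 29.0]
tcp_rot: [-0.0, 1.0, 0.02, 0.001]
wrist_force: [0.6, -0.1, 0.4]
width: 62.4
grasp_force: 0.0
```

Emit:
jog_arm:
  plan:
    - [[-0.03, 0, 0, 0, 0, 0], [-0.06, 0, 0, 0, 0, 0], [-0.08, 0, 0, 0, 0, 0], [-0.1, 0, 0, 0, 0, 0], [-0.11, 0, 0, 0, 0, 0], [-0.11, 0, 0, 0, 0, 0]]

```text
time_s: 13.4
tool_pos: [539.2, 214.5, 27.9]
tcp_rot: [0.0, 1.0, 0.02, -0.0]
wrist_force: [0.2, -0.8, -0.1]
width: 62.5
grasp_force: 0.0
```

Emit:
jog_arm:
  plan:
    - [[-0.01, 0, 0.02, 0, 0, 0], [-0.02, 0, 0.03, 0, 0, 0], [-0.03, 0, 0.03, 0, 0, 0], [-0.04, 0, 0.03, 0, 0, 0], [-0.05, 0, 0.03, 0, 0, 0], [-0.05, 0, 0.03, 0, 0, 0]]

```text
time_s: 14.0
tool_pos: [534.2, 214.3, 24.8]
tcp_rot: [0.0, 1.0, 0.02, -0.0]
wrist_force: [0.1, 0.5, 0.4]
width: 62.3
grasp_force: 0.0
```

Emit:
jog_arm:
  plan:
    - [[-0.01, 0, 0, 0, 0, 0], [-0.02, 0, 0, 0, 0, 0], [-0.02, 0, 0, 0, 0, 0]]

```text
time_s: 14.3
tool_pos: [532.2, 214.2, 24.8]
tcp_rot: [0.0, 1.0, 0.02, -0.0]
wrist_force: [0.6, -0.8, 1.4]
width: 62.2
grasp_force: 0.0
```

Emit:
jog_arm:
  plan:
    - [[-0.01, 0, 0, 0, 0, 0], [-0.02, 0, 0, 0, 0, 0], [-0.02, 0, 0, 0, 0, 0]]

```text
time_s: 14.6
tool_pos: [530.3, 214.1, 24.8]
tcp_rot: [0.0, 1.0, 0.02, -0.0]
wrist_force: [-0.3, -0.2, 1.3]
width: 62.2
grasp_force: 0.0
```

Emit:
jog_arm:
  plan:
    - [[-0.01, 0, 0, 0, 0, 0], [-0.02, 0, 0, 0, 0, 0], [-0.02, 0, 0, 0, 0, 0]]

```text
time_s: 14.9
tool_pos: [530.2, 214.1, 25.2]
tcp_rot: [-0.0, 1.0, 0.02, 0.002]
wrist_force: [3.4, -0.3, -0.8]
width: 62.5
grasp_force: 1.9
```

Emit:
jog_arm:
  plan:
    - [[-0.01, 0, 0, 0, 0, 0], [-0.01, 0, 0, 0, 0, 0], [-0.01, 0, 0, 0, 0, 0]]

```text
time_s: 15.2
tool_pos: [530.1, 214.1, 25.5]
tcp_rot: [-0.0, 1.0, 0.02, 0.003]
wrist_force: [5.8, -1.2, 0.1]
width: 62.9
grasp_force: 2.7
```

Emit:
jog_arm:
  plan:
    - [[-0.01, 0, 0, 0, 0, 0], [-0.01, 0, 0, 0, 0, 0], [-0.01, 0, 0, 0, 0, 0]]

```text
time_s: 15.5
tool_pos: [530.1, 214.1, 25.7]
tcp_rot: [-0.001, 1.0, 0.02, 0.004]
wrist_force: [5.9, -0.6, -0.9]
width: 62.6
grasp_force: 3.2
```

Emit:
jog_arm:
  plan:
    - [[0.1, 0, 0, 0, 0, 0], [0.15, 0.1, 0, 0, 0, 0], [0.15, 0.25, 0, 0, 0, 0], [0.15, 0.38, 0, 0, 0, 0], [0.15, 0.38, 0, 0, 0, 0], [0.15, 0.38, 0, 0, 0, 0], [0.1, 0.38, 0, 0, 0, 0], [0.08, 0.38, 0, 0, 0, 0]]
  hand: 0

```text
time_s: 16.3
tool_pos: [534.8, 176.6, 24.7]
tcp_rot: [0.0, 1.0, 0.02, -0.001]
wrist_force: [0.3, -0.7, -0.3]
width: -0.2
grasp_force: 0.0
```

Emit:
jog_arm:
  plan:
    - [[-0.01, 0, 0, 0, 0, 0], [-0.02, 0, 0, 0, 0, 0], [-0.03, 0, 0, 0, 0, 0], [-0.04, 0, 0, 0, 0, 0], [-0.05, 0, 0, 0, 0, 0], [-0.05, 0, 0, 0, 0, 0]]

```text
time_s: 16.9
tool_pos: [531.0, 176.1, 24.8]
tcp_rot: [-0.0, 1.0, 0.02, 0.0]
wrist_force: [-0.2, 0.3, 1.0]
width: -0.0
grasp_force: 0.1
```

Emit:
jog_arm:
  plan:
    - [[-0.01, 0, 0, 0, 0, 0], [-0.02, 0, 0, 0, 0, 0], [-0.03, 0, 0, 0, 0, 0], [-0.03, 0, 0, 0, 0, 0]]

```text
time_s: 17.3
tool_pos: [530.8, 176.0, 25.5]
tcp_rot: [-0.0, 1.0, 0.02, 0.003]
wrist_force: [5.1, -0.3, 0.3]
width: -0.2
grasp_force: 2.5
```

Emit:
jog_arm:
  plan:
    - [[-0.01, 0, 0, 0, 0, 0], [-0.03, 0, 0, 0, 0, 0], [-0.03, 0, 0, 0, 0, 0]]

```text
time_s: 17.6
tool_pos: [530.8, 176.0, 26.2]
tcp_rot: [-0.0, 1.0, 0.02, 0.006]
wrist_force: [8.5, -0.5, 0.5]
width: -0.2
grasp_force: 4.1
```

Emit:
jog_arm:
  plan:
    - [[0.1, 0, 0, 0, 0, 0], [0.18, 0, -0.3, 0, 0, 0], [0.18, 0, -0.7, 0, 0, 0], [0.1, -0.3, -0.8, 0, 0, 0], [-0.2, -0.6, -0.8, 0, 0, 0], [-0.6, -0.77, -0.8, 0, 0, 0], [-0.64, -0.77, -0.8, 0, 0, 0], [-0.64, -0.77, -0.8, 0, 0, 0]]

```text
time_s: 18.4
tool_pos: [455.2, 250.3, 104.5]
tcp_rot: [0.001, 1.0, 0.021, -0.002]
wrist_force: [0.3, -0.6, 1.1]
width: -0.0
grasp_force: 0.0
```

The first tray is firm against the rail at 8.5 N. To avoid the knife handle on the +y side, I'll press sideways from inside the spare tray with shut fingers, pushing on its inner −y wall.

Emit:
jog_arm:
  plan:
    - [[0, 0.01, 0.2, 0, 0, 0], [0, 0.01, 0.4, 0, 0, 0], [0, 0.01, 0.45, 0, 0, 0], [0, 0.01, 0.45, 0, 0, 0], [0, 0.01, 0.45, 0, 0, 0]]

```text
time_s: 18.9
tool_pos: [458.8, 249.0, 60.1]
tcp_rot: [-0.0, 1.0, 0.02, 0.0]
wrist_force: [0.5, 0.1, 0.4]
width: -0.1
grasp_force: 0.0
```

Run:
```python
from m import *
im,p=snap('wrist','w4');s=ctrl.state();P=s['tool_pos'];print(P,yaw(s['tcp_rot']),-P[0]*.0384+P[1]*.9993-188)
meas(p)
```

```text
[458.86797204 249.14327935  60.36203477] 2.2760818088459525 43.348348925492104
trays rim 7791 u [-55.4  60.6] v [-57.3  66.2] c [0.8 4.4] [125.4 119.9] 89.73
first 4600 u [-55.2  60.4] v [-57.5  -9.6] c [  0.8 -33.7] [ 48.9 119.7] 89.57
spare 3191 u [-55.5  60.8] v [19.  66.6] c [ 1.  42.9] [ 48.4 119.8] 89.52
cheek 2526 u [-56.   72.7] v [-74.3 -63.2] c [  3.1 -68.8] [ 12.9 140.5] 89.75
rail 183 u [-69.6 -50.3] v [-72.9 -39.5] c [-58.  -57.3] [38.1  9.9] 62.45
deck 9235 u [-46.6  74.3] v [-57.   74.1] c [10.5  7.7] [134.4 128.4] 89.49
```

View pics/w4.png

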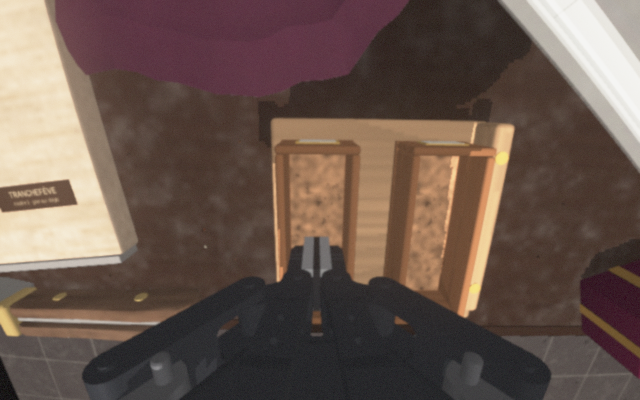

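Fingers at (316, 255), centred in the spare tray's cavity, and both trays' near ends are flush. Going in.

Emit:
jog_arm:
  plan:
    - [[0, 0, 0.1, 0, 0, 0], [0, 0, 0.17, 0, 0, 0], [0, 0, 0.22, 0, 0, 0], [0, 0, 0.22, 0, 0, 0], [0, 0, 0.22, 0, 0, 0]]

```text
time_s: 19.45
tool_pos: [457.8, 249.2, 37.5]
tcp_rot: [0.0, 1.0, 0.02, -0.0]
wrist_force: [-0.2, 0.5, -0.1]
width: 0.1
grasp_force: 0.0
```

Emit:
jog_arm:
  plan:
    - [[0, 0, 0.05, 0, 0, 0], [0, 0, 0.1, 0, 0, 0], [0, 0, 0.15, 0, 0, 0], [0, 0, 0.15, 0, 0, 0], [0, 0, 0.15, 0, 0, 0]]

```text
time_s: 19.95
tool_pos: [457.8, 249.2, 22.6]
tcp_rot: [0.0, 1.0, 0.02, -0.0]
wrist_force: [0.0, 0.0, 0.1]
width: -0.2
grasp_force: 0.0
```

Emit:
jog_arm:
  plan:
    - [[0, 0.03, 0, 0, 0, 0], [0, 0.06, 0, 0, 0, 0], [0, 0.09, 0, 0, 0, 0], [0, 0.12, 0, 0, 0, 0], [0, 0.15, 0, 0, 0, 0], [0, 0.18, 0, 0, 0, 0], [0, 0.21, 0, 0, 0, 0], [0, 0.24, 0, 0, 0, 0]]

```text
time_s: 20.75
tool_pos: [459.3, 225.2, 23.0]
tcp_rot: [-0.0, 1.0, 0.02, 0.0]
wrist_force: [-0.3, 2.4, 2.8]
width: -0.1
grasp_force: 1.9
```

Emit:
jog_arm:
  plan:
    - [[0, 0.02, 0, 0, 0, 0], [0, 0.04, 0, 0, 0, 0], [0, 0.06, 0, 0, 0, 0], [0, 0.08, 0, 0, 0, 0], [0, 0.1, 0, 0, 0, 0], [0, 0.1, 0, 0, 0, 0]]

```text
time_s: 21.35
tool_pos: [459.5, 215.1, 23.0]
tcp_rot: [-0.0, 1.0, 0.02, 0.0]
wrist_force: [0.7, 2.7, 5.4]
width: -0.1
grasp_force: 2.7
```

Emit:
jog_arm:
  plan:
    - [[0, 0.02, 0, 0, 0, 0], [0, 0.04, 0, 0, 0, 0], [0, 0.05, 0, 0, 0, 0], [0, 0.06, 0, 0, 0, 0], [0, 0.06, 0, 0, 0, 0]]

```text
time_s: 21.85
tool_pos: [459.8, 209.5, 22.7]
tcp_rot: [-0.0, 1.0, 0.02, 0.0]
wrist_force: [0.1, 5.7, 3.2]
width: 0.1
grasp_force: 2.9
```

Emit:
jog_arm:
  plan:
    - [[0, 0.01, 0, 0, 0, 0], [0, 0.02, 0, 0, 0, 0], [0, 0.03, 0, 0, 0, 0], [0, 0.03, 0, 0, 0, 0]]

```text
time_s: 22.25
tool_pos: [459.9, 209.2, 22.8]
tcp_rot: [-0.002, 1.0, 0.019, 0.001]
wrist_force: [-1.0, 19.8, 3.1]
width: -0.2
grasp_force: 9.8
```

Emit:
jog_arm:
  plan:
    - [[0, 0.01, 0, 0, 0, 0], [0, 0.02, 0, 0, 0, 0], [0, 0.02, 0, 0, 0, 0]]

```text
time_s: 22.55
tool_pos: [460.0, 209.1, 22.9]
tcp_rot: [-0.003, 1.0, 0.018, 0.001]
wrist_force: [-3.3, 28.4, 3.1]
width: -0.2
grasp_force: 14.5
```

Emit:
jog_arm:
  plan:
    - [[0, -0.02, 0, 0, 0, 0], [0, -0.03, 0, 0, 0, 0], [0, -0.03, 0, 0, 0, 0], [0, -0.03, 0, 0, 0, 0], [0, -0.03, 0, 0, 0, 0], [0, -0.03, 0, 0, 0, 0]]

```text
time_s: 23.15
tool_pos: [459.9, 209.3, 22.8]
tcp_rot: [-0.001, 1.0, 0.019, 0.001]
wrist_force: [-1.1, 14.5, 3.0]
width: 0.0
grasp_force: 7.3
```

Emit:
jog_arm:
  plan:
    - [[0, -0.02, 0, 0, 0, 0], [0, -0.04, 0, 0, 0, 0], [0, -0.06, 0, 0, 0, 0], [0, -0.06, 0, 0, 0, 0], [0, -0.06, 0, 0, 0, 0]]

```text
time_s: 23.65
tool_pos: [458.9, 212.8, 22.5]
tcp_rot: [0.0, 1.0, 0.02, -0.001]
wrist_force: [0.4, 0.2, 0.3]
width: -0.1
grasp_force: 0.0
```

Emit:
jog_arm:
  plan:
    - [[0, 0, -0.1, 0, 0, 0], [0, 0, -0.3, 0, 0, 0], [0, 0, -0.6, 0, 0, 0], [0, 0, -1, 0, 0, 0], [0, 0, -1, 0, 0, 0], [0, 0, -1, 0, 0, 0]]

```text
time_s: 24.25
tool_pos: [459.9, 213.2, 124.2]
tcp_rot: [-0.0, 1.0, 0.02, 0.001]
wrist_force: [0.4, 0.7, -0.9]
width: 0.2
grasp_force: 0.0
```

Run:
```python
from m import *
im,p=snap('wrist','w5');s=ctrl.state();P=s['tool_pos'];print(P,s['wrist_force'])
meas(p)
cv2.imwrite('pics/w5c.png',cv2.resize(cv2.imread('pics/w5.png')[110:310,220:470],None,fx=3,fy=3,interpolation=cv2.INTER_CUBIC))
```

```text
[459.03672691 213.00858759 123.08789251] [ 0.91116961  0.607728   -0.81488695]
trays rim 4320 u [-57.8  60.6] v [-61.3  33.2] c [  0.8 -14.1] [ 95.4 119.5] 89.41
first 3256 u [-58.1  60.3] v [-61.4  -3.2] c [  0.7 -30.8] [ 61.9 119.7] 89.76
spare 1051 u [-46.1  60.9] v [ 2.1 33.6] c [ 2.8 18.6] [ 31.3 116.8] 88.26
cheek 1496 u [-57.2  72.4] v [-74.5 -63.4] c [  2.4 -68.5] [141.5  14.8] 0.67
rail 759 u [-70.2 -53.1] v [-71.7  74.2] c [-60.4   1.1] [148.1  20.7] 89.58
deck 6945 u [-58.6  74.1] v [-56.3  73.9] c [6.2 8. ] [134.4 136.3] 89.33
```

View pics/w5c.png

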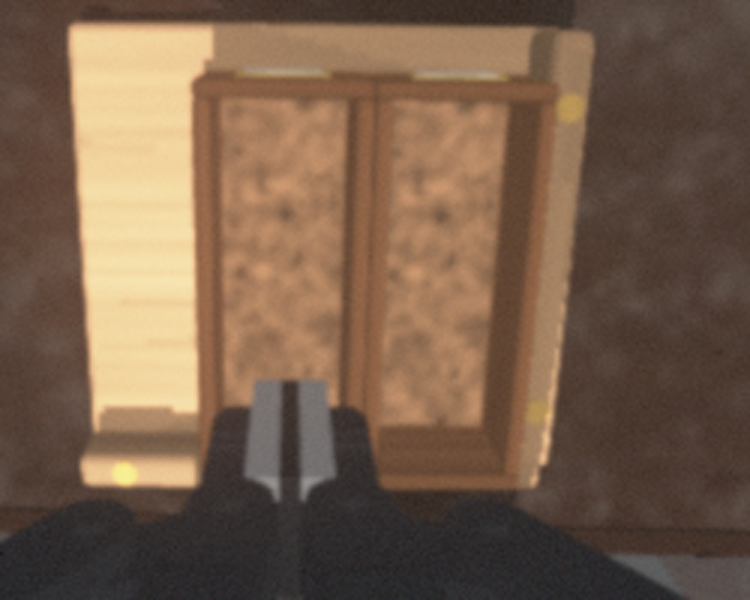

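The trays meet with no visible gap at the seam (378, 85). The row measures about 95 mm wide, and the far ends are level within about 0.6 mm, unchanged from when they were seated on the rail. Handing in.

```bash
python3 -c "
from bench import ctrl
print(ctrl.hand_in())"
```

```text
the job is handed in; nothing more can be done
None
```

The spare tray is on the board beside the first, and the two are pressed tight against each other and the end cheek, with near ends flush on the rail. The sideways push held at about 14.5 N after a brief peak near 28 N; the shorter tray, gift box and tin were not touched, and the job was handed in at about 24 s.

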